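# Show the jar's label to the pantry scanner

## Task

Log the green jar with the pantry scanner: without touching the jar itself, turn the bamboo turntable by its pegs until the jar's white label squarely faces the scanner's window, and only then slide the blue shutter grip fully along to its end stop so that the window is uncovered. Leave the jar standing near the middle of the turntable with its label still facing the window, and do not disturb the other things on the shelf.

Things in the scene. Friction and masses are not known exactly. Their poses are not given: they have to be found in the camera images.
- jar: Squat green ceramic jar, 72 mm diameter, 86 mm tall with its cork, standing loose near the centre of the turntable disc. Origin at the centre of its underside, z up; its +x axis points out through the middle of the white label (an white stripe over the shoulder and the cork top also runs from the axis towards the label).
- jar_label (a point): Middle of the white label on the jar's side, 36 mm from the jar's axis and 36 mm above its underside.
- turntable: Bamboo turntable, fixed to the shelf. Origin on its vertical turning axis, at the surface. The disc is 224 mm in diameter, its top 24 mm above the surface; four upright pegs (14 mm diameter, 75 mm tall, tops 99 mm above the surface) stand on it 95 mm from the axis, 90 degrees apart.
- disc (a joint): Turning angle of the turntable disc (rad), growing counter-clockwise seen from above; it turns freely both ways with light friction and stays where left.
- scanner: Grey scanner block fixed to the shelf beside the turntable, 80 mm (x) by 150 mm (y) by 85 mm tall. Origin at the centre of its underside. Its dark red window is in the upright face at -x (40 mm from the origin) and looks along -x at the turntable's axis.
- scanner_window (a point): Centre of the scanner's window (40 by 36 mm), on the scanner's front face, 55 mm above the surface.
- shutter (a joint): Travel of the white shutter (m): 0 covers the window, 0.05 is the end stop with the window uncovered; it slides along the scanner's +y towards a red stop block and needs about 2 N.
- shutter_grip (a point): Centre of the top of the blue grip that moves the shutter, on top of the scanner: 26 mm (scanner x) by 14 mm (scanner y), standing 29 mm above the scanner's top, its top 114 mm above the surface.
- jug: White plastic measuring jug, 92 mm across, 115 mm tall, handle at its +y; bystander. Origin at the centre of its underside.
- can_opener: Steel can opener lying flat, about 200 mm long along its x, 27 mm high; bystander. Origin about 160 mm from the handle ends, 2 mm below its underside.
- bamboo_lid: Round bamboo lid with a knob, 110 mm diameter, 32 mm high; bystander. Origin at the centre of its underside.
- food_can: Steel food can, 72 mm diameter, 95 mm tall; bystander. Origin at the centre of its underside.
- amber_jar: Amber glass jar with a cork-coloured cap, 68 mm diameter, 100 mm tall; bystander. Origin at the centre of its underside.
- peg0 (a point): Centre of the top of one turntable peg (at disc angle 0 on the turntable's +x).
- peg1 (a point): Centre of the top of one turntable peg (90 degrees counter-clockwise from peg0).
- peg2 (a point): Centre of the top of one turntable peg (180 degrees counter-clockwise from peg0).
- peg3 (a point): Centre of the top of one turntable peg (270 degrees counter-clockwise from peg0).

How it is judged:
By the outcome, as a careful person would: the job done as asked, in the order asked, and still so for the second after the job is handed in, with the robot touching nothing.
It also fails if it takes over 64 s, if anything falls off the work surface, if the arm or the gripper's body presses on something with over 40 N, if the wrist force passes 120 N, or if a joint passes its speed limit or range.

## Robot

A 7-joint arm with a two-finger parallel gripper is mounted at the origin on the work surface. World frame = base frame: x ahead of the robot, y to its left, z up, the work surface at z = 0. Lengths are in mm, angles in rad, forces in N, time in s.
With the tool pointing down it reaches from about 400 to 875 mm from the base axis. Payload 4.4 kg.
Tool frame: the origin (TCP) lies at the very end of the fingers, on their centre line; the grasp point (between the pads) lies 19 mm behind it; z points along the fingers, y is the direction in which the jaws open and shut (so a half turn about z gives the same grasp; the last joint's range is limited). The gripper opens to 85 mm and grips with 20 to 120 N. Pads are 22 mm wide; open, the fingers measure 114 mm over their backs; the gripper's body (76 mm by 85 mm) begins 54 mm behind the grasp point. The pads swing forward as they close: fully open they stand 13 mm farther back than shut.
Start: joints at [-1.328, 0.628, 0.038, 1.517, -0.027, 0.996, -0.02], TCP at [197.521, 619.276, 231.313] pointing down, gripper open.
Joint ranges: [-3.06, 3.06], [-0.37, 2.12], [-1.25, 1.32], [0.18, 2.47], [-1.1, 4.24], [0.23, 1.98], [-2.94, 2.94]. Speed limits (rad/s): [2.57, 2.57, 3.14, 3.14, 3.14, 3.14, 3.14].

## Interface

Orientations are given as [roll, pitch, yaw] about the fixed x, y, z axes, in that order (R = Rz(yaw) Ry(pitch) Rx(roll)).
In Python, from cell import read_state, get_image, calibration, finish_job gives the robot as it stands. The module is installed in compiled form; this text tells all that it offers.
- The arm moves only by the tool apply_moves, never from a script. Its argument "increments" is a list of rows, each an object of numbers: "tx", "ty", "tz": the shift along the world's x, y, z in m; "rx", "ry", "rz": the turn, a rotation vector about the world's x, y, z in units of 5 degrees (1.0 is 5 degrees); "claw": the finger opening in m, from 0 to 0.0854. In form: [{"tx": .., "ty": .., "tz": .., "rx": .., "ry": .., "rz": .., "claw": ..}, ...]. A call has 1 to 12 rows; each row is the pose to reach, as a shift and turn from the pose commanded when the call began; what a row does not reach only later rows make up. A row lasts 1/10 s, in which the tool goes at most 50 mm and 8.59 degrees, less where a joint would pass 70% of its speed; a pose out of reach is approached as far as the arm can. A call with a gripper value outside its range is refused whole. The fingers move at their own pace and stop on an object; the grip force is fixed at half the most. Time passes only in rows, so rows that repeat a pose let the fingers close. It gives the time, the measured TCP pose, the force and the opening at its end, in the units of the state.
- read_state(): the state, without advancing time (a new reading comes with each control period).
- get_image(name): name is "side" or "top"; returns the picture (384x512x3 uint8, red, green, blue); there is no depth.
- calibration(name): a dict with "camera_matrix" (3x3 intrinsics, pixels), "distortion" ([k1, k2, p1, p2, k3] as OpenCV has them; the pictures are not rectified), "origin" and "attitude" of the camera in the world. Camera axes: x right, y up, looking along -z (the intrinsics and any distortion apply to the point x, -y, -z); pixel columns grow to the right and rows downward; lengths in mm; the calibration is good to about 2 mm. A picture is of the moment at which its call begins. calibration takes no time and is no camera call.
- finish_job(): hands the job in, once; it reports no verdict.
The state is a dict: "clock": time; "qpos": joint angles; "qd": joint speeds; "tau": joint torques, N m; "eef_pos": TCP position; "tool_rot": TCP orientation; "force": force on the tool from outside, world axes, zero at the start; "torque": the same for the moment, N m; "width": finger opening in mm.
Only numpy, scipy, OpenCV 4.12 (cv2) and the standard library are available. Lean on these libraries where they do the work, as an engineer would, in place of code of your own. Each camera call takes 0.05 s, during which the arm holds its last target. There are 200 camera calls.

## Working session

There is one attempt and no reset: what is moved stays moved. The work goes in short steps, Python scripts to look and compute and a tool call to move; the robot and the scene stay as the last step left them, time stands still between calls to the robot, and variables do not carry over. Pictures are saved under pics/ and viewed, about 8 in all and at most 12, crops included, and the job is handed in when it is done.

Besides the shell and the picture viewer there is one more tool, called after "Call:" by a JSON object that holds its "op" and its "data", one argument or row to a line. apply_moves: Moves the arm, as the interface text tells. Its arguments: {"type":"object","properties":{"increments":{"type":"array"}},"required":["increments"]}

```bash
mkdir -p pics
python3 - <<'E'
from cell import *
import cv2
for n in("top","side"):
    im=get_image(n); cv2.imwrite(f"pics/{n}0.png",im[:,:,::-1]); print(n,calibration(n))
print(read_state())
E
```

```text
top {'camera_matrix': array([[353.64831834,   0.        , 259.42963503],
       [  0.        , 353.64831834, 187.3273497 ],
       [  0.        ,   0.        ,   1.        ]]), 'distortion': array([-0.0598894,  0.       ,  0.       ,  0.       ,  0.       ]), 'origin': array([ 455.54624531,   -8.51324343, 1230.2004379 ]), 'attitude': array([ 0.08371126, -0.01010075, -1.59869092])}
side {'camera_matrix': array([[469.07913475,   0.        , 256.15156687],
       [  0.        , 469.07913475, 189.22526008],
       [  0.        ,   0.        ,   1.        ]]), 'distortion': array([0.06278301, 0.        , 0.        , 0.        , 0.        ]), 'origin': array([ 211.52796898, -984.53273751, 1073.17651838]), 'attitude': array([ 0.80768606,  0.02115448, -0.36330491])}
{'clock': 0.1, 'qpos': array([-1.32778427,  0.62922923,  0.03841705,  1.51822535, -0.02700903,
        0.99632473, -0.0200185 ]), 'qd': array([ 0.000843  , -0.00010092, -0.00227177, -0.00287165, -0.00165993,
        0.00097005, -0.0015772 ]), 'tau': array([ 3.78825134e-03, -5.64531505e+01,  1.23086058e+00, -1.93974102e+01,
        1.13270996e-02,  5.46884519e-03,  3.40890085e-05]), 'eef_pos': array([197.33934033, 618.74987033, 230.51000117]), 'tool_rot': array([-3.13992268e+00, -9.11580056e-06,  2.83278057e+00]), 'force': array([0.4001067 , 0.39741611, 0.94152983]), 'torque': array([-0.00011063, -0.03828779, -0.06060187]), 'width': 85.62549249953528}
```

View pics/top0.png

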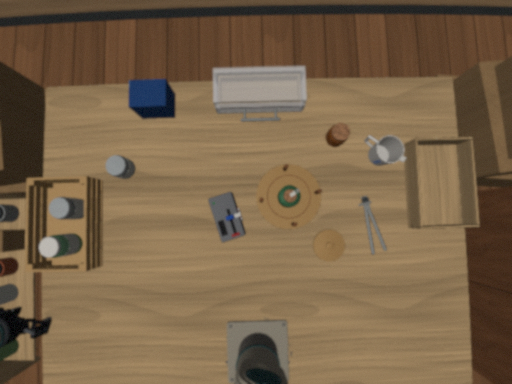

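View pics/side0.png

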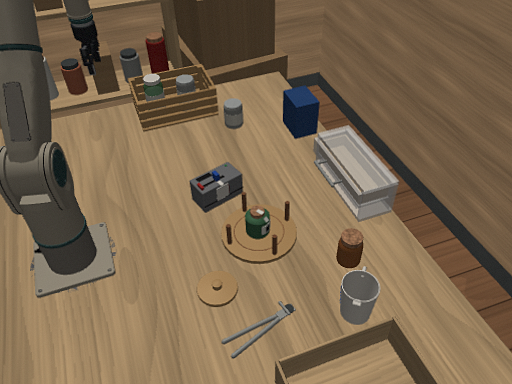

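Top view: turntable near (289,196), green jar at its centre, scanner at (227,217) with its window facing right. The side view agrees. Next I zoom in on both.

```bash
cat > h.py <<'E'
import numpy as np, cv2
from cell import *
from scipy.spatial.transform import Rotation as R
F=np.diag([1.,-1,-1])
def cam(n):
    c=calibration(n); Rw=R.from_euler('xyz',c['attitude']).as_matrix()
    return c['camera_matrix'],c['distortion'],np.array(c['origin']),Rw
def px(n,P):
    K,d,o,Rw=cam(n); p=((np.atleast_2d(P)-o)@Rw)@F
    return cv2.projectPoints(p.reshape(-1,1,3),np.zeros(3),np.zeros(3),K,d)[0].reshape(-1,2)
def at_z(n,uv,z):
    K,d,o,Rw=cam(n); u=cv2.undistortPoints(np.array(uv,float).reshape(-1,1,2),K,d).reshape(-1,2)
    r=(np.c_[u,np.ones(len(u))]@F)@Rw.T
    return o+r*((z-o[2])/r[:,2])[:,None]
def crop(im,x0,y0,w,h,s):
    return cv2.resize(im[y0:y0+h,x0:x0+w,::-1],None,fx=s,fy=s,interpolation=cv2.INTER_CUBIC)
E
python3 - <<'E'
from h import *
t=cv2.imread("pics/top0.png")[:,:,::-1]; s=cv2.imread("pics/side0.png")[:,:,::-1]
a=crop(t,200,155,130,95,6); cv2.imwrite("pics/c_top.png",a)
cv2.imwrite("pics/c_side.png",crop(s,180,155,130,95,6))
E
```

```text
(no output)
```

View pics/c_top.png

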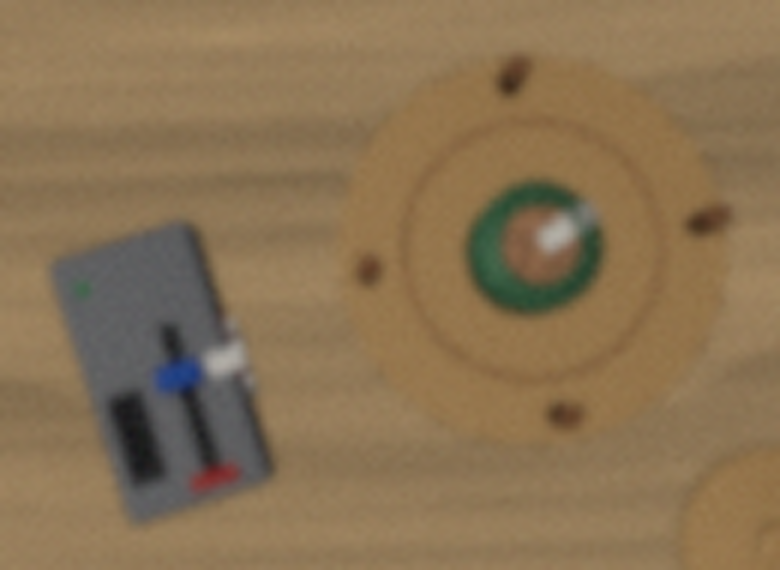

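View pics/c_side.png

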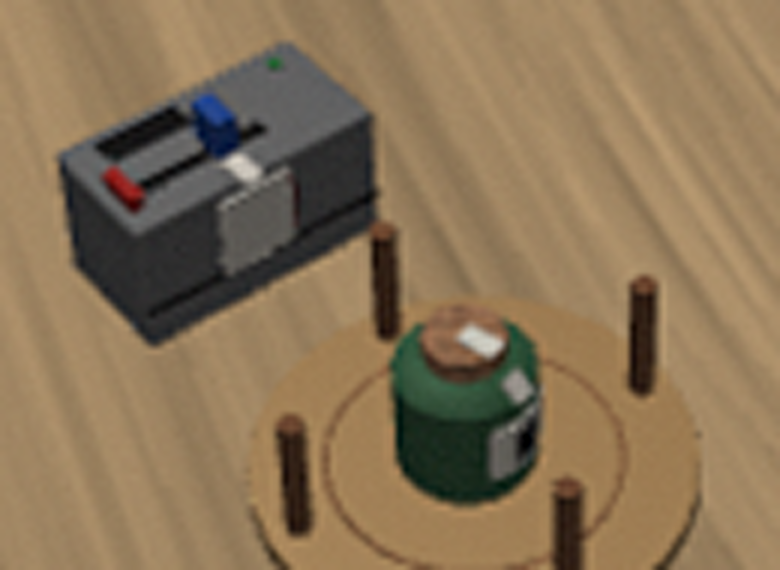

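Run:
```python
from h import *
np.set_printoptions(precision=1,suppress=True)
T=lambda L:(np.array(L)+.5)/6-.5+[200,155]
S=lambda L:(np.array(L)+.5)/6-.5+[180,155]
sp=at_z("side",S([(385,230),(643,284),(568,487),(291,423)]),99); print("pegs side",sp)
print("top px of them",(px("top",sp)-[200,155])*6)
c=sp[:,:2].mean(0);print("centre",c,np.linalg.norm(sp[:,:2]-c,axis=1),np.degrees(np.arctan2(*(sp[:,:2]-c).T[::-1])))
print("disc edge top cx: ",at_z("top",T([(342,245),(728,245),(535,52),(535,440)]),24))
for n,f,L in(("top",T,[(52,262),(188,222),(272,472),(137,522)]),("side",S,[(62,155),(285,42),(373,118),(137,232)])):
    q=at_z(n,f(L),85);print(n,"scanner",q,q.mean(0))
print("grip",at_z("top",T([(180,375)]),114),at_z("side",S([(212,103)]),114))
print("jar cork centre",at_z("top",T([(541,243)]),86),at_z("side",S([(466,335)]),86))
print("stripe cork",at_z("top",T([(555,235)]),86),at_z("side",S([(480,341)]),86), "shoulder", at_z("top",T([(587,212)]),70))
print("label",at_z("side",S([(517,440)]),60),"window/shutter",at_z("side",S([(258,222)]),79))
print(read_state()['qpos'])
```

```text
pegs side [[ 514.4  -25.9   99. ]
 [ 618.  -108.5   99. ]
 [ 534.9 -214.4   99. ]
 [ 430.5 -130.6   99. ]]
top px of them [[364.6 260.5]
 [512.5  64.1]
 [714.8 212.6]
 [565.9 412.7]]
centre [ 524.4 -119.8] [94.5 94.3 95.2 94.6] [  96.1    6.9  -83.7 -173.5]
disc edge top cx:  [[ 528.9  -13.    24. ]
 [ 522.9 -233.5   24. ]
 [ 636.9 -126.9   24. ]
 [ 415.4 -119.2   24. ]]
top scanner [[520.3 144.   85. ]
 [539.9  70.1  85. ]
 [404.4  28.1  85. ]
 [379.7 101.   85. ]] [461.1  85.8  85. ]
side scanner [[381.8 103.8  85. ]
 [517.8 146.1  85. ]
 [541.4  69.9  85. ]
 [402.1  33.6  85. ]] [460.8  88.4  85. ]
grip [[457.5  74.1 114. ]] [[458.8  81.1 114. ]]
jar cork centre [[ 523.3 -120.4   86. ]] [[530.2 -96.6  86. ]]
stripe cork [[ 527.4 -128.1   86. ]] [[ 535.  -102.9   86. ]] shoulder [[ 540.6 -147.9   70. ]]
label [[ 536.4 -147.3   60. ]] window/shutter [[462.5  23.7  79. ]]
[-1.3  0.6  0.   1.5 -0.   1.  -0. ]
```

Run:
```python
from h import *
np.set_printoptions(precision=1,suppress=True)
T=lambda L:(np.array(L)+.5)/6-.5+[200,155]
S=lambda L:(np.array(L)+.5)/6-.5+[180,155]
print("cork",at_z("top",T([(541,243)]),110),at_z("side",S([(466,335)]),110))
print("stripe in/out top",at_z("top",T([(541,245),(575,226)]),110)," side in/out edge mids",at_z("side",S([(464,330),(496,350)]),110))
for n,f,(x0,y0) in(("top",T,(200,155)),("side",S,(180,155))):
  im=cv2.imread(f"pics/{n}0.png").astype(int); K=px(n,[[524.4,-120,100]])[0].astype(int)
  w=im[K[1]-25:K[1]+25,K[0]-25:K[0]+25]; m=(w.min(2)>110)&(w.max(2)-w.min(2)<40)
  yx=np.argwhere(m); print(n,[(x+K[0]-25,y+K[1]-25,int(w[y,x].mean())) for y,x in yx])
```

```text
cork [[ 521.9 -118.1  110. ]] [[ 522.4 -118.2  110. ]]
stripe in/out top [[ 520.8 -118.   110. ]
 [ 530.4 -136.4  110. ]]  side in/out edge mids [[ 522.7 -114.8  110. ]
 [ 532.  -132.6  110. ]]
top [(np.int64(292), np.int64(191), 127), (np.int64(293), np.int64(191), 138), (np.int64(294), np.int64(191), 134), (np.int64(291), np.int64(192), 132), (np.int64(292), np.int64(192), 148), (np.int64(293), np.int64(192), 159), (np.int64(294), np.int64(192), 154), (np.int64(295), np.int64(192), 133), (np.int64(290), np.int64(193), 142), (np.int64(291), np.int64(193), 158), (np.int64(292), np.int64(193), 165), (np.int64(293), np.int64(193), 169), (np.int64(294), np.int64(193), 162), (np.int64(295), np.int64(193), 139), (np.int64(290), np.int64(194), 150), (np.int64(291), np.int64(194), 165), (np.int64(292), np.int64(194), 171), (np.int64(293), np.int64(194), 167), (np.int64(294), np.int64(194), 154), (np.int64(295), np.int64(194), 131), (np.int64(290), np.int64(195), 145), (np.int64(291), np.int64(195), 162), (np.int64(292), np.int64(195), 157), (np.int64(293), np.int64(195), 149), (np.int64(294
[... 920 characters left out ...]
p.int64(261), np.int64(213), 191), (np.int64(262), np.int64(213), 171), (np.int64(261), np.int64(214), 127), (np.int64(265), np.int64(217), 130), (np.int64(266), np.int64(217), 136), (np.int64(264), np.int64(218), 125), (np.int64(265), np.int64(218), 146), (np.int64(266), np.int64(218), 145), (np.int64(267), np.int64(218), 127), (np.int64(264), np.int64(219), 125), (np.int64(265), np.int64(219), 144), (np.int64(266), np.int64(219), 143), (np.int64(267), np.int64(219), 141), (np.int64(265), np.int64(220), 129), (np.int64(266), np.int64(220), 146), (np.int64(267), np.int64(220), 144), (np.int64(266), np.int64(221), 140), (np.int64(268), np.int64(223), 118), (np.int64(265), np.int64(226), 137)]
```

Call:
{"op": "apply_moves", "data": {
  "increments": [
    {"tx":0.035,"ty":-0.035,"rz":-1.5,"claw":0.03},
    {"tx":0.21,"ty":-0.364,"rz":-15.6,"claw":0.03},
    {"tx":0.21,"ty":-0.364,"rz":-15.6,"claw":0.03},
    {"tx":0.21,"ty":-0.364,"rz":-15.6,"claw":0.03},
    {"tx":0.21,"ty":-0.364,"rz":-15.6,"claw":0.03},
    {"tx":0.21,"ty":-0.364,"rz":-15.6,"claw":0.03},
    {"tx":0.21,"ty":-0.364,"rz":-15.6,"claw":0.03},
    {"tx":0.21,"ty":-0.364,"rz":-15.6,"claw":0.03},
    {"tx":0.21,"ty":-0.364,"rz":-15.6,"claw":0.03},
    {"tx":0.21,"ty":-0.364,"rz":-15.6,"claw":0.03}
  ]
}}

```text
$.increments[0]: bad value
```

Call:
{"op": "apply_moves", "data": {
  "increments": [
    {"tx":0.02,"ty":-0.035,"tz":0,"rx":0,"ry":0,"rz":-1.5,"claw":0.03},
    {"tx":0.21,"ty":-0.364,"tz":0,"rx":0,"ry":0,"rz":-15.6,"claw":0.03},
    {"tx":0.21,"ty":-0.364,"tz":0,"rx":0,"ry":0,"rz":-15.6,"claw":0.03},
    {"tx":0.21,"ty":-0.364,"tz":0,"rx":0,"ry":0,"rz":-15.6,"claw":0.03},
    {"tx":0.21,"ty":-0.364,"tz":0,"rx":0,"ry":0,"rz":-15.6,"claw":0.03},
    {"tx":0.21,"ty":-0.364,"tz":0,"rx":0,"ry":0,"rz":-15.6,"claw":0.03},
    {"tx":0.21,"ty":-0.364,"tz":0,"rx":0,"ry":0,"rz":-15.6,"claw":0.03},
    {"tx":0.21,"ty":-0.364,"tz":0,"rx":0,"ry":0,"rz":-15.6,"claw":0.03},
    {"tx":0.21,"ty":-0.364,"tz":0,"rx":0,"ry":0,"rz":-15.6,"claw":0.03},
    {"tx":0.21,"ty":-0.364,"tz":0,"rx":0,"ry":0,"rz":-15.6,"claw":0.03}
  ]
}}

```text
clock: 1.1
eef_pos: [409.8, 250.4, 231.6]
tool_rot: [3.14, 0.002, 1.46]
force: [0.1, 0.8, -0.6]
width: 30.2
```

Call:
{"op": "apply_moves", "data": {
  "increments": [
    {"tx":0.211,"ty":-0.365,"tz":0,"rx":0,"ry":0,"rz":-15.6,"claw":0.03},
    {"tx":0.211,"ty":-0.365,"tz":0,"rx":0,"ry":0,"rz":-15.6,"claw":0.03},
    {"tx":0.211,"ty":-0.365,"tz":0,"rx":0,"ry":0,"rz":-15.6,"claw":0.03},
    {"tx":0.211,"ty":-0.365,"tz":0,"rx":0,"ry":0,"rz":-15.6,"claw":0.03},
    {"tx":0.211,"ty":-0.365,"tz":0,"rx":0,"ry":0,"rz":-15.6,"claw":0.03},
    {"tx":0.211,"ty":-0.365,"tz":0,"rx":0,"ry":0,"rz":-15.6,"claw":0.03},
    {"tx":0.211,"ty":-0.365,"tz":0,"rx":0,"ry":0,"rz":-15.6,"claw":0.03},
    {"tx":0.211,"ty":-0.365,"tz":0,"rx":0,"ry":0,"rz":-15.6,"claw":0.03},
    {"tx":0.211,"ty":-0.365,"tz":0,"rx":0,"ry":0,"rz":-15.6,"claw":0.03},
    {"tx":0.211,"ty":-0.365,"tz":0,"rx":0,"ry":0,"rz":-15.6,"claw":0.03},
    {"tx":0.211,"ty":-0.365,"tz":0,"rx":0,"ry":0,"rz":-15.6,"claw":0.03},
    {"tx":0.211,"ty":-0.365,"tz":0,"rx":0,"ry":0,"rz":-15.6,"claw":0.03}
  ]
}}

```text
clock: 2.3
eef_pos: [618.2, -107.0, 230.7]
tool_rot: [-3.139, 0.001, 0.114]
force: [0.5, 0.3, -0.2]
width: 30.2
```

Call:
{"op": "apply_moves", "data": {
  "increments": [
    {"tx":0,"ty":0,"tz":-0.04,"rx":0,"ry":0,"rz":0,"claw":0.03},
    {"tx":0,"ty":0,"tz":-0.08,"rx":0,"ry":0,"rz":0,"claw":0.03},
    {"tx":0,"ty":0,"tz":-0.11,"rx":0,"ry":0,"rz":0,"claw":0.03},
    {"tx":0,"ty":0,"tz":-0.12,"rx":0,"ry":0,"rz":0,"claw":0.03},
    {"tx":0,"ty":0,"tz":-0.12,"rx":0,"ry":0,"rz":0,"claw":0.03}
  ]
}}

```text
clock: 2.8
eef_pos: [617.8, -108.0, 110.5]
tool_rot: [-3.14, 0.002, 0.112]
force: [-0.2, -1.3, 0.2]
width: 30.2
```

Run:
```python
from h import *
s=get_image("side"); print(read_state()['eef_pos'],read_state()['qpos'])
cv2.imwrite("pics/s1.png",crop(s,220,135,110,95,7))
```

```text
[ 618.82412202 -108.92555663  111.97047682] [-0.25033876  0.84157568  0.66681463  1.69764313 -0.66677869  0.84238591
 -0.74405605]
```

View pics/s1.png

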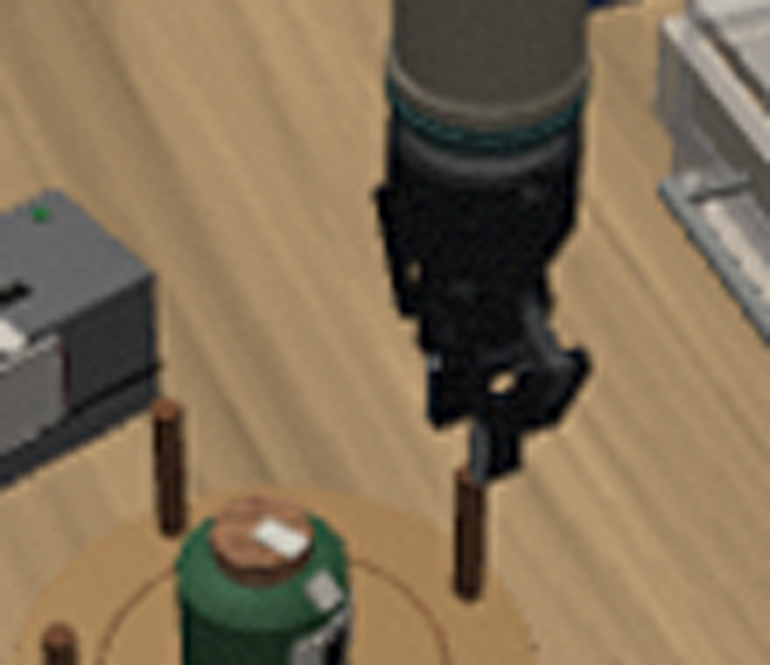

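The gripper is right over the peg at (468,475), with one finger on either side of it, and the jar is clear.

Call:
{"op": "apply_moves", "data": {
  "increments": [
    {"tx":0,"ty":0,"tz":-0.008,"rx":0,"ry":0,"rz":0,"claw":0.03},
    {"tx":0,"ty":0,"tz":-0.016,"rx":0,"ry":0,"rz":0,"claw":0.03},
    {"tx":0,"ty":0,"tz":-0.028,"rx":0,"ry":0,"rz":0,"claw":0.03},
    {"tx":0,"ty":0,"tz":-0.04,"rx":0,"ry":0,"rz":0,"claw":0.03},
    {"tx":0,"ty":0,"tz":-0.04,"rx":0,"ry":0,"rz":0,"claw":0.018},
    {"tx":0,"ty":0,"tz":-0.04,"rx":0,"ry":0,"rz":0,"claw":0.018},
    {"tx":0,"ty":0,"tz":-0.04,"rx":0,"ry":0,"rz":0,"claw":0.018},
    {"tx":0,"ty":0,"tz":-0.04,"rx":0,"ry":0,"rz":0,"claw":0.018}
  ]
}}

```text
clock: 3.65
eef_pos: [618.9, -110.0, 71.8]
tool_rot: [3.141, -0.001, 0.11]
force: [-0.3, -0.8, 0.8]
width: 17.7
```

Run:
```python
import numpy as np
# arc targets for CCW stroke, from phi0, total 169.5+1 deg; 2.5,then 3 deg rows
c=np.array([524.4,-120.]);p0=6.4
def P(a): a=np.radians(a); return c+95*np.array([np.cos(a),np.sin(a)])
for a0 in (0,36,72,108,144):
    print(a0,[tuple(np.round((P(p0+a0+d)-P(p0+a0))/1000,3)) for d in range(3,37,3)])
```

```text
0 [(np.float64(-0.001), np.float64(0.005)), (np.float64(-0.002), np.float64(0.01)), (np.float64(-0.003), np.float64(0.015)), (np.float64(-0.004), np.float64(0.019)), (np.float64(-0.006), np.float64(0.024)), (np.float64(-0.008), np.float64(0.029)), (np.float64(-0.01), np.float64(0.033)), (np.float64(-0.012), np.float64(0.037)), (np.float64(-0.015), np.float64(0.042)), (np.float64(-0.018), np.float64(0.046)), (np.float64(-0.021), np.float64(0.05)), (np.float64(-0.024), np.float64(0.053))]
36 [(np.float64(-0.003), np.float64(0.004)), (np.float64(-0.007), np.float64(0.007)), (np.float64(-0.011), np.float64(0.01)), (np.float64(-0.015), np.float64(0.013)), (np.float64(-0.019), np.float64(0.016)), (np.float64(-0.023), np.float64(0.019)), (np.float64(-0.028), np.float64(0.021)), (np.float64(-0.032), np.float64(0.023)), (np.float64(-0.037), np.float64(0.025)), (np.float64(-0.041), np.float64(0.026)), (np.float64(-0.046), np.float64(0.028)), (np.float64(-0.051), np.float64(0.029))]
72 [(np.float64(-0.005), np.float64(0.001)), (np.float64(-0.01), np.float64(0.001)), (np.float64(-0.015), np.floa
[... 695 characters left out ...]
32), np.float64(-0.023)), (np.float64(-0.035), np.float64(-0.027)), (np.float64(-0.038), np.float64(-0.031)), (np.float64(-0.041), np.float64(-0.035)), (np.float64(-0.043), np.float64(-0.04))]
144 [(np.float64(-0.002), np.float64(-0.004)), (np.float64(-0.004), np.float64(-0.009)), (np.float64(-0.006), np.float64(-0.013)), (np.float64(-0.008), np.float64(-0.018)), (np.float64(-0.009), np.float64(-0.023)), (np.float64(-0.01), np.float64(-0.028)), (np.float64(-0.011), np.float64(-0.033)), (np.float64(-0.012), np.float64(-0.038)), (np.float64(-0.012), np.float64(-0.043)), (np.float64(-0.012), np.float64(-0.048)), (np.float64(-0.012), np.float64(-0.053)), (np.float64(-0.012), np.float64(-0.058))]
```

Call:
{"op": "apply_moves", "data": {
  "increments": [
    {"tx":-0.001,"ty":0.005,"tz":0,"rx":0,"ry":0,"rz":0.6,"claw":0.018},
    {"tx":-0.002,"ty":0.01,"tz":0,"rx":0,"ry":0,"rz":1.2,"claw":0.018},
    {"tx":-0.003,"ty":0.015,"tz":0,"rx":0,"ry":0,"rz":1.8,"claw":0.018},
    {"tx":-0.004,"ty":0.019,"tz":0,"rx":0,"ry":0,"rz":2.4,"claw":0.018},
    {"tx":-0.006,"ty":0.024,"tz":0,"rx":0,"ry":0,"rz":3.0,"claw":0.018},
    {"tx":-0.008,"ty":0.029,"tz":0,"rx":0,"ry":0,"rz":3.6,"claw":0.018},
    {"tx":-0.01,"ty":0.033,"tz":0,"rx":0,"ry":0,"rz":4.2,"claw":0.018},
    {"tx":-0.012,"ty":0.037,"tz":0,"rx":0,"ry":0,"rz":4.8,"claw":0.018},
    {"tx":-0.015,"ty":0.042,"tz":0,"rx":0,"ry":0,"rz":5.4,"claw":0.018},
    {"tx":-0.018,"ty":0.046,"tz":0,"rx":0,"ry":0,"rz":6.0,"claw":0.018},
    {"tx":-0.021,"ty":0.05,"tz":0,"rx":0,"ry":0,"rz":6.6,"claw":0.018},
    {"tx":-0.024,"ty":0.053,"tz":0,"rx":0,"ry":0,"rz":7.2,"claw":0.018}
  ]
}}

```text
clock: 4.85
eef_pos: [595.1, -56.7, 71.9]
tool_rot: [3.14, -0.001, 0.741]
force: [0.5, -0.2, -0.0]
width: 18.1
```

Call:
{"op": "apply_moves", "data": {
  "increments": [
    {"tx":-0.003,"ty":0.004,"tz":0,"rx":0,"ry":0,"rz":0.6,"claw":0.018},
    {"tx":-0.007,"ty":0.007,"tz":0,"rx":0,"ry":0,"rz":1.2,"claw":0.018},
    {"tx":-0.011,"ty":0.01,"tz":0,"rx":0,"ry":0,"rz":1.8,"claw":0.018},
    {"tx":-0.015,"ty":0.013,"tz":0,"rx":0,"ry":0,"rz":2.4,"claw":0.018},
    {"tx":-0.019,"ty":0.016,"tz":0,"rx":0,"ry":0,"rz":3.0,"claw":0.018},
    {"tx":-0.023,"ty":0.019,"tz":0,"rx":0,"ry":0,"rz":3.6,"claw":0.018},
    {"tx":-0.028,"ty":0.021,"tz":0,"rx":0,"ry":0,"rz":4.2,"claw":0.018},
    {"tx":-0.032,"ty":0.023,"tz":0,"rx":0,"ry":0,"rz":4.8,"claw":0.018},
    {"tx":-0.037,"ty":0.025,"tz":0,"rx":0,"ry":0,"rz":5.4,"claw":0.018},
    {"tx":-0.041,"ty":0.026,"tz":0,"rx":0,"ry":0,"rz":6.0,"claw":0.018},
    {"tx":-0.046,"ty":0.028,"tz":0,"rx":0,"ry":0,"rz":6.6,"claw":0.018},
    {"tx":-0.051,"ty":0.029,"tz":0,"rx":0,"ry":0,"rz":7.2,"claw":0.018}
  ]
}}

```text
clock: 6.05
eef_pos: [544.2, -27.8, 71.9]
tool_rot: [3.14, -0.0, 1.369]
force: [1.3, 0.2, -0.6]
width: 18.4
```

Call:
{"op": "apply_moves", "data": {
  "increments": [
    {"tx":-0.005,"ty":0.001,"tz":0,"rx":0,"ry":0,"rz":0.6,"claw":0.018},
    {"tx":-0.01,"ty":0.001,"tz":0,"rx":0,"ry":0,"rz":1.2,"claw":0.018},
    {"tx":-0.015,"ty":0.002,"tz":0,"rx":0,"ry":0,"rz":1.8,"claw":0.018},
    {"tx":-0.02,"ty":0.002,"tz":0,"rx":0,"ry":0,"rz":2.4,"claw":0.018},
    {"tx":-0.025,"ty":0.002,"tz":0,"rx":0,"ry":0,"rz":3.0,"claw":0.018},
    {"tx":-0.03,"ty":0.001,"tz":0,"rx":0,"ry":0,"rz":3.6,"claw":0.018},
    {"tx":-0.035,"ty":0.001,"tz":0,"rx":0,"ry":0,"rz":4.2,"claw":0.018},
    {"tx":-0.04,"ty":0,"tz":0,"rx":0,"ry":0,"rz":4.8,"claw":0.018},
    {"tx":-0.044,"ty":-0.001,"tz":0,"rx":0,"ry":0,"rz":5.4,"claw":0.018},
    {"tx":-0.049,"ty":-0.003,"tz":0,"rx":0,"ry":0,"rz":6.0,"claw":0.018},
    {"tx":-0.054,"ty":-0.005,"tz":0,"rx":0,"ry":0,"rz":6.6,"claw":0.018},
    {"tx":-0.058,"ty":-0.007,"tz":0,"rx":0,"ry":0,"rz":7.2,"claw":0.018}
  ]
}}

```text
clock: 7.25
eef_pos: [486.0, -34.9, 71.8]
tool_rot: [3.14, 0.001, 1.997]
force: [0.2, 0.5, -1.2]
width: 17.8
```

Call:
{"op": "apply_moves", "data": {
  "increments": [
    {"tx":-0.004,"ty":-0.002,"tz":0,"rx":0,"ry":0,"rz":0.6,"claw":0.018},
    {"tx":-0.009,"ty":-0.005,"tz":0,"rx":0,"ry":0,"rz":1.2,"claw":0.018},
    {"tx":-0.013,"ty":-0.007,"tz":0,"rx":0,"ry":0,"rz":1.8,"claw":0.018},
    {"tx":-0.017,"ty":-0.01,"tz":0,"rx":0,"ry":0,"rz":2.4,"claw":0.018},
    {"tx":-0.021,"ty":-0.013,"tz":0,"rx":0,"ry":0,"rz":3.0,"claw":0.018},
    {"tx":-0.025,"ty":-0.016,"tz":0,"rx":0,"ry":0,"rz":3.6,"claw":0.018},
    {"tx":-0.028,"ty":-0.02,"tz":0,"rx":0,"ry":0,"rz":4.2,"claw":0.018},
    {"tx":-0.032,"ty":-0.023,"tz":0,"rx":0,"ry":0,"rz":4.8,"claw":0.018},
    {"tx":-0.035,"ty":-0.027,"tz":0,"rx":0,"ry":0,"rz":5.4,"claw":0.018},
    {"tx":-0.038,"ty":-0.031,"tz":0,"rx":0,"ry":0,"rz":6.0,"claw":0.018},
    {"tx":-0.041,"ty":-0.035,"tz":0,"rx":0,"ry":0,"rz":6.6,"claw":0.018},
    {"tx":-0.043,"ty":-0.04,"tz":0,"rx":0,"ry":0,"rz":7.2,"claw":0.018}
  ]
}}

```text
clock: 8.45
eef_pos: [442.8, -74.9, 71.8]
tool_rot: [3.141, 0.001, 2.625]
force: [0.4, 1.2, 0.4]
width: 18.1
```

Call:
{"op": "apply_moves", "data": {
  "increments": [
    {"tx":-0.002,"ty":-0.004,"tz":0,"rx":0,"ry":0,"rz":0.6,"claw":0.018},
    {"tx":-0.004,"ty":-0.009,"tz":0,"rx":0,"ry":0,"rz":1.2,"claw":0.018},
    {"tx":-0.006,"ty":-0.013,"tz":0,"rx":0,"ry":0,"rz":1.8,"claw":0.018},
    {"tx":-0.008,"ty":-0.018,"tz":0,"rx":0,"ry":0,"rz":2.4,"claw":0.018},
    {"tx":-0.009,"ty":-0.023,"tz":0,"rx":0,"ry":0,"rz":3.0,"claw":0.018},
    {"tx":-0.01,"ty":-0.028,"tz":0,"rx":0,"ry":0,"rz":3.6,"claw":0.018},
    {"tx":-0.011,"ty":-0.033,"tz":0,"rx":0,"ry":0,"rz":4.2,"claw":0.018},
    {"tx":-0.012,"ty":-0.037,"tz":0,"rx":0,"ry":0,"rz":4.8,"claw":0.018},
    {"tx":-0.012,"ty":-0.04,"tz":0,"rx":0,"ry":0,"rz":5.1,"claw":0.018},
    {"tx":-0.012,"ty":-0.04,"tz":0,"rx":0,"ry":0,"rz":5.1,"claw":0.016},
    {"tx":-0.012,"ty":-0.04,"tz":0,"rx":0,"ry":0,"rz":5.1,"claw":0.014},
    {"tx":-0.012,"ty":-0.04,"tz":0,"rx":0,"ry":0,"rz":5.1,"claw":0.013}
  ]
}}

```text
clock: 9.65
eef_pos: [430.7, -114.9, 71.5]
tool_rot: [-3.141, 0.0, 3.068]
force: [-1.6, -0.9, 2.3]
width: 13.3
```

Call:
{"op": "apply_moves", "data": {
  "increments": [
    {"tx":0,"ty":0,"tz":0,"rx":0,"ry":0,"rz":0,"claw":0.013},
    {"tx":0,"ty":0,"tz":0,"rx":0,"ry":0,"rz":0,"claw":0.03},
    {"tx":0,"ty":0,"tz":0,"rx":0,"ry":0,"rz":0,"claw":0.03},
    {"tx":0,"ty":0,"tz":0,"rx":0,"ry":0,"rz":0,"claw":0.03},
    {"tx":0,"ty":0,"tz":0,"rx":0,"ry":0,"rz":0,"claw":0.03},
    {"tx":0,"ty":0,"tz":0.03,"rx":0,"ry":0,"rz":0,"claw":0.03},
    {"tx":0,"ty":0,"tz":0.07,"rx":0,"ry":0,"rz":0,"claw":0.03},
    {"tx":0,"ty":0,"tz":0.12,"rx":0,"ry":0,"rz":0,"claw":0.03}
  ]
}}

```text
clock: 10.45
eef_pos: [429.2, -114.3, 191.6]
tool_rot: [3.141, -0.004, 3.069]
force: [1.3, -0.6, -0.7]
width: 29.8
```

Run:
```python
from h import *
s=get_image("side");t=get_image("top"); print(read_state()['eef_pos'],read_state()['clock'])
cv2.imwrite("pics/t2.png",t[:,:,::-1]);cv2.imwrite("pics/s2.png",s[:,:,::-1])
cv2.imwrite("pics/m2.png",np.vstack([crop(s,180,155,130,90,6),np.zeros((0,780,3),np.uint8)]))
```

```text
[ 434.22813914 -115.20396847  196.35973792] 10.55
```

View pics/m2.png

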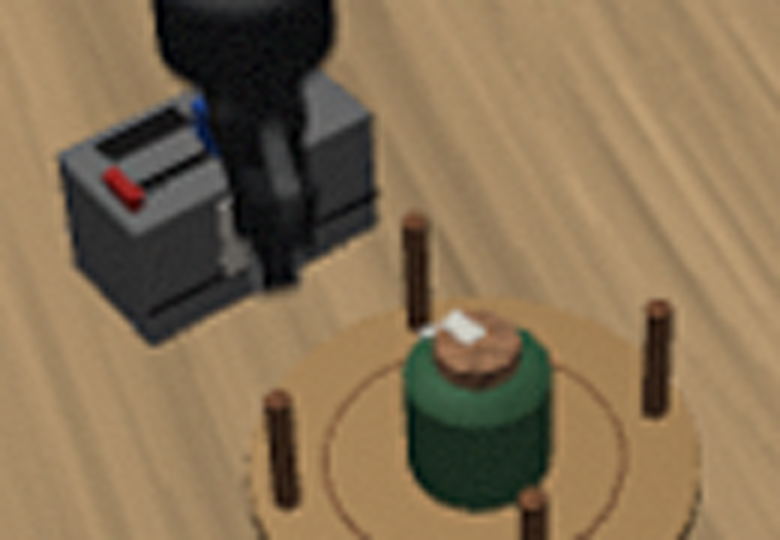

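Run:
```python
from h import *
np.set_printoptions(precision=1,suppress=True)
S=lambda L:(np.array(L)+.5)/6-.5+[180,155]
sp=at_z("side",S([(415,219),(658,307),(532,496),(277,399)]),99)[:,:2]; c=sp.mean(0)
print(c,np.degrees(np.arctan2(*(sp-c).T[::-1])))
# white stripe on cork top: blob axis, before and after
for f in("side0","s2"):
    im=cv2.imread(f"pics/{f}.png").astype(int); K=px("side",[[523,-119,110]])[0].astype(int)
    m=np.zeros(im.shape[:2],bool); w=np.s_[K[1]-6:K[1]+5,K[0]-9:K[0]+8]
    m[w]=((im[w].min(2)>130)&(im[w].max(2)-im[w].min(2)<45))
    yx=np.argwhere(m); g=im[m].mean(1)-110
    q=at_z("side",yx[:,::-1],110)[:,:2]; mu=np.average(q,0,g); C=np.cov(q.T,aweights=g); e,v=np.linalg.eigh(C)
    print(f,len(q),mu,np.sqrt(e),"axis",np.degrees(np.arctan2(v[1,1],v[0,1])))
print("cork", at_z("side",S([(478,343)]),110))
```

```text
[ 524.1 -119.2] [ 85.9  -3.8 -93.8 176.8]
side0 22 [ 527.3 -124.1] [3.2 5.8] axis 122.51055917291607
s2 28 [ 520.9 -112.5] [4.4 6.7] axis 145.80796728324538
cork [[ 525.8 -125.2  110. ]]
```

Run:
```python
from h import *
t=cv2.imread("pics/t2.png")[:,:,::-1]
cv2.imwrite("pics/m3.png",crop(t,200,155,130,95,6))
```

```text
(no output)
```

View pics/m3.png

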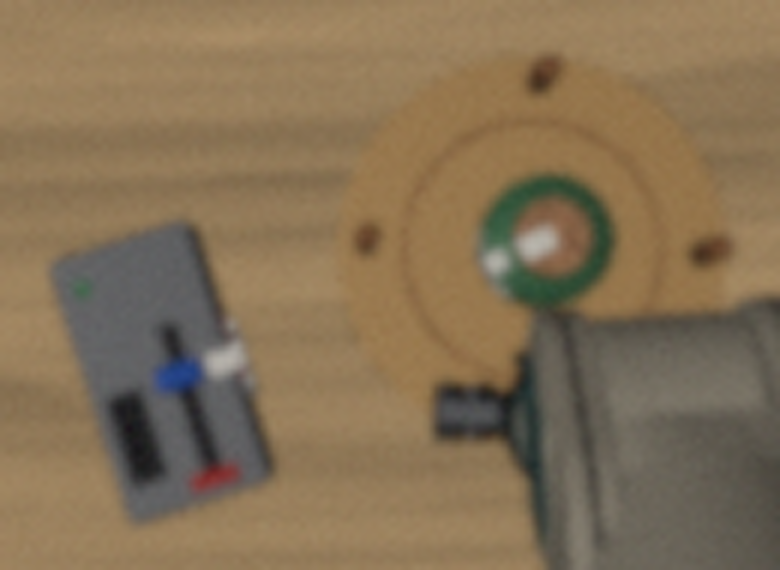

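Top view: the stripe runs from the cork centre (553,236) through (537,243) to the shoulder (497,262), pointing at the scanner window. The shutter still covers the window. Next, one joint fit of the label angle over both cameras and both moments.

Run:
```python
from h import *
from scipy.optimize import least_squares
def cen(f,n,x,y,r=4,s=None):
    im=cv2.imread(f"pics/{f}.png").astype(float); off={"top":(200,155),"side":(180,155)}[n]
    u=np.array([(x+.5)/6-.5+off[0],(y+.5)/6-.5+off[1]])
    for _ in range(6):
        i,j=np.round(u).astype(int); ys,xs=np.mgrid[j-r:j+r+1,i-r:i+r+1]; w=im[j-r:j+r+1,i-r:i+r+1]
        g=np.clip(w[:,:,0]-100,0,None)   # blue channel: white vs cork/green/bamboo
        if g.sum()==0: break
        u=np.array([(g*xs).sum(),(g*ys).sum()])/g.sum()
    return u
obs=[("top0","top",0,"c",555,235,3),("top0","top",0,"s",587,212,2),("side0","side",0,"c",480,341,4),("side0","side",0,"s",517,386,3),
     ("t2","top",1,"c",537,243,3),("t2","top",1,"s",497,262,2),("s2","side",1,"c",464,327,4)]
for auto in(0,1):
    pts=[]
    for f,n,e,k,x,y,r in obs:
        off={"top":(200,155),"side":(180,155)}[n]; m=np.array([(x+.5)/6-.5+off[0],(y+.5)/6-.5+off[1]])
        a=cen(f,n,x,y,r); 
        if auto: print(f,k,m.round(1),a.round(1))
        pts.append(a if auto else m)
    def res(p):
        o=[]
        for (f,n,e,k,*_),m in zip(obs,pts):
            xc,yc,th=p[3*e:3*e+3]; r,z=(p[6],110) if k=="c" else (p[7],p[8])
            o+=list(px(n,[xc+r*np.cos(th),yc+r*np.sin(th),z])[0]-m)
        return np.r_[o,(p[6]-9)/3,(p[7]-28)/3,(p[8]-97)/4, (p[0:2]-[522.2,-118.1])/3,(p[3:5]-[525.9,-123])/3]
    s=least_squares(res,[522,-118,-1.08,526,-123,1.88,9,28,97]); p=s.x
    print(p[:2].round(1),np.degrees(p[2]).round(1),p[3:5].round(1),np.degrees(p[5]).round(1),p[6:].round(1),"rms",np.sqrt(np.mean(s.fun[:14]**2)).round(2))
```

```text
[ 522.5 -118.6] -59.3 [ 526.  -122.5] 115.1 [ 8.3 29.7 95.9] rms 0.26
top0 c [292.1 193.8] [292.4 193.5]
top0 s [297.4 189.9] [292.8 193.3]
side0 c [259.6 211.4] [259.6 211.3]
side0 s [265.8 218.9] [265.8 218.9]
t2 c [289.1 195.1] [289.  195.1]
t2 s [282.4 198.2] [282.2 198.2]
s2 c [256.9 209.1] [256.6 209.1]
[ 520.9 -116.5] -54.8 [ 525.6 -122.2] 113.7 [ 9.5 26.3 91.7] rms 1.08
```

```bash
cat > fit.py <<'E'
from h import *
from scipy.optimize import minimize
SS=12
def strip(xc,yc,th,ra,za,rb,zb,w):
    d=np.array([np.cos(th),np.sin(th)]);n=np.array([-d[1],d[0]]);c=np.array([xc,yc])
    return np.array([[*(c+d*r+n*s*w/2),z] for r,z,s in((ra,za,-1),(rb,zb,-1),(rb,zb,1),(ra,za,1))])
def fit(f,n,c0,th0,shoulder):
    im=cv2.imread(f"pics/{f}.png").astype(float)[:,:,0]
    k=np.round(px(n,[*c0,108])[0]).astype(int); H=14; x0,y0=k-H; obs=im[y0:y0+2*H+1,x0:x0+2*H+1]
    g=np.stack(np.meshgrid(np.arange(x0,x0+2*H+1),np.arange(y0,y0+2*H+1)),-1).reshape(-1,2)
    rr=np.linalg.norm(at_z(n,g,110)[:,:2]-c0,axis=1).reshape(obs.shape)
    m=rr<(34 if shoulder else 19)
    def ren(polys):
        o=np.zeros(((2*H+1)*SS,)*2,np.uint8)
        for P in polys: cv2.fillPoly(o,[np.round((px(n,P)-[x0,y0]+.5)*SS-.5).astype(np.int32)],255)
        o=cv2.GaussianBlur(o.astype(np.float32)/255,(0,0),.6*SS)
        return cv2.resize(o,(2*H+1,)*2,interpolation=cv2.INTER_AREA)
    # two-tone: cork strip and shoulder strip have own gain; background cork disc + rest
    def disc(p,r): a=np.linspace(0,6.28,40); return np.c_[p[0]+r*np.cos(a),p[1]+r*np.sin(a),np.full(40,110.)]
    def cost(p,full=False):
        xc,yc,th,w,r0,R,sa,sb,za,zb=p
        L=[ren([strip(xc,yc,th,r0,110,R,110,w)])]
        if shoulder: L.append(ren([strip(xc,yc,th,sa,za,sb,zb,w)]))
        L+=[ren([disc((xc,yc),18)]),np.ones_like(obs)]
        A=np.stack([l[m] for l in L],1); b=obs[m]; x,*_=np.linalg.lstsq(A,b,rcond=None)
        e=np.mean((A@x-b)**2)
        pr=((w-10)/2)**2+((r0)/1.5)**2+((R-17)/2)**2+((sa-23)/3)**2+((sb-33)/3)**2+((za-102)/4)**2+((zb-92)/4)**2+(((xc-c0[0])**2+(yc-c0[1])**2)/9)
        return e+2*pr
    best=min((minimize(cost,[*c0,np.radians(t),10,0,17,23,33,102,92],method="Nelder-Mead",options=dict(maxiter=4000,maxfev=4000,xatol=.02,fatol=.02,adaptive=True,
       initial_simplex=None)) for t in (th0-7,th0,th0+7)),key=lambda s:s.fun)
    p=best.x; print(f,"th",np.degrees(p[2]).round(1),"p",p.round(1),"cost",round(best.fun,1)); 
    q=[ ]
    for t in range(-12,13,4):
        z=p.copy(); z[2]+=np.radians(t); q.append(round(cost(z),0))
    print("  profile",q); return np.degrees(p[2])
E
cat > run.py <<'E'
from fit import *
a=[fit("top0","top",(522.2,-118.1),-62,True),fit("side0","side",(522.2,-118.1),-62,False)]
b=[fit("t2","top",(526,-122.5),108,True),fit("s2","side",(526,-122.5),108,False)]
print(np.array(a)+169.8,b)
E
timeout 500 python3 run.py
```

```text
Traceback (most recent call last):
  File "run.py", line 2, in <module>
    a=[fit("top0","top",(522.2,-118.1),-62,True),fit("side0","side",(522.2,-118.1),-62,False)]
       ~~~^^^^^^^^^^^^^^^^^^^^^^^^^^^^^^^^^^^^^^
  File "fit.py", line 29, in fit
    best=min((minimize(cost,[*c0,np.radians(t),10,0,17,23,33,102,92],method="Nelder-Mead",options=dict(maxiter=4000,maxfev=4000,xatol=.02,fatol=.02,adaptive=True,
  File "fit.py", line 29, in <genexpr>
    best=min((minimize(cost,[*c0,np.radians(t),10,0,17,23,33,102,92],method="Nelder-Mead",options=dict(maxiter=4000,maxfev=4000,xatol=.02,fatol=.02,adaptive=True,
              ~~~~~~~~^^^^^^^^^^^^^^^^^^^^^^^^^^^^^^^^^^^^^^^^^^^^^^^^^^^^^^^^^^^^^^^^^^^^^^^^^^^^^^^^^^^^^^^^^^^^^^^^^^^^^^^^^^^^^^^^^^^^^^^^^^^^^^^^^^^^^^^^^^^^
  File "fit.py", line 23, in cost
    if shoulder: L.append(ren([strip(xc,yc,th,sa,za,sb,zb,w)]))
                          ~~~^^^^^^^^^^^^^^^^^^^^^^^^^^^^^^^^^
  File "fit.py", line 15, in ren
    for P in polys: cv2.fillPoly(o,[np.round((px(n,P)-[x0,y0]+.5)*SS-.5).astype(np.int32)],255)
                                              ~~^^^^^
  File "h.py", line 9, in px
    K,d,o,Rw=cam(n); p=((np.atleast_2d(P)-o)@Rw)@F
             ~~~^^^
  File "h.py", line 6, in cam
    c=calibration(n); Rw=R.from_euler('xyz',c['attitude']).as_matrix()
ValueError: time passes only in moves, steps and waits
```

```bash
sed -i 's/^def cam/import functools\n@functools.cache\ndef cam/' h.py; time timeout 500 python3 run.py 2>&1 | tail -12
```

```text
top0 th -58.1 p [ 521.7 -118.5   -1.    12.5   -0.    17.8   19.9   35.4  101.    92. ] cost 42.4
  profile [np.float64(126.0), np.float64(84.0), np.float64(55.0), np.float64(42.0), np.float64(58.0), np.float64(88.0), np.float64(133.0)]
side0 th -56.4 p [ 521.6 -115.5   -1.    10.7    0.    20.6   23.6   32.7  101.3   89.5] cost 61.0
  profile [np.float64(436.0), np.float64(242.0), np.float64(114.0), np.float64(61.0), np.float64(97.0), np.float64(206.0), np.float64(364.0)]
t2 th 110.7 p [ 524.9 -123.8    1.9   13.5   -0.    18.5   22.6   35.2  101.1   91.2] cost 60.6
  profile [np.float64(219.0), np.float64(149.0), np.float64(86.0), np.float64(61.0), np.float64(86.0), np.float64(144.0), np.float64(219.0)]
s2 th 110.2 p [ 525.9 -121.5    1.9   10.4    0.    18.1   22.5   32.3  101.2   91.4] cost 93.2
  profile [np.float64(387.0), np.float64(238.0), np.float64(148.0), np.float64(93.0), np.float64(123.0), np.float64(209.0), np.float64(338.0)]
[111.66907506 113.36425349] [np.float64(110.69953139429838), np.float64(110.17283565211913)]
real	1m38.264s
user	1m31.993s
sys	0m6.883s
```

All four fits put the label at about 111°, and it should be at 107.2°. I'll re-grip the same peg and turn back 4°.

Call:
{"op": "apply_moves", "data": {
  "increments": [
    {"tx":0,"ty":0.001,"tz":-0.04,"rx":0,"ry":0,"rz":0,"claw":0.03},
    {"tx":0,"ty":0.001,"tz":-0.08,"rx":0,"ry":0,"rz":0,"claw":0.03},
    {"tx":0,"ty":0.001,"tz":-0.1,"rx":0,"ry":0,"rz":0,"claw":0.03},
    {"tx":0,"ty":0.001,"tz":-0.12,"rx":0,"ry":0,"rz":0,"claw":0.03},
    {"tx":0,"ty":0.001,"tz":-0.12,"rx":0,"ry":0,"rz":0,"claw":0.018},
    {"tx":0,"ty":0.001,"tz":-0.12,"rx":0,"ry":0,"rz":0,"claw":0.015},
    {"tx":0,"ty":0.001,"tz":-0.12,"rx":0,"ry":0,"rz":0,"claw":0.013},
    {"tx":0,"ty":0.001,"tz":-0.12,"rx":0,"ry":0,"rz":0,"claw":0.013},
    {"tx":0,"ty":0.003,"tz":-0.12,"rx":0,"ry":0,"rz":-0.2,"claw":0.013},
    {"tx":0,"ty":0.005,"tz":-0.12,"rx":0,"ry":0,"rz":-0.5,"claw":0.013},
    {"tx":0.001,"ty":0.0075,"tz":-0.12,"rx":0,"ry":0,"rz":-0.8,"claw":0.013},
    {"tx":0.001,"ty":0.0075,"tz":-0.12,"rx":0,"ry":0,"rz":-0.8,"claw":0.013}
  ]
}}

```text
clock: 11.75
eef_pos: [431.1, -106.7, 71.5]
tool_rot: [-3.141, -0.001, 2.998]
force: [-2.2, 0.2, -6.8]
width: 13.1
```

Call:
{"op": "apply_moves", "data": {
  "increments": [
    {"tx":0,"ty":0,"tz":0,"rx":0,"ry":0,"rz":0,"claw":0.013},
    {"tx":0,"ty":0,"tz":0,"rx":0,"ry":0,"rz":0,"claw":0.03},
    {"tx":0,"ty":0,"tz":0,"rx":0,"ry":0,"rz":0,"claw":0.03},
    {"tx":0,"ty":0,"tz":0,"rx":0,"ry":0,"rz":0,"claw":0.03},
    {"tx":0,"ty":0,"tz":0,"rx":0,"ry":0,"rz":0,"claw":0.03},
    {"tx":0,"ty":0,"tz":0.03,"rx":0,"ry":0,"rz":0,"claw":0.03},
    {"tx":0,"ty":0,"tz":0.07,"rx":0,"ry":0,"rz":0,"claw":0.03},
    {"tx":0,"ty":0,"tz":0.12,"rx":0,"ry":0,"rz":0,"claw":0.03},
    {"tx":0,"ty":0,"tz":0.12,"rx":0,"ry":0,"rz":0,"claw":0.03}
  ]
}}

```text
clock: 12.65
eef_pos: [435.5, -107.8, 196.6]
tool_rot: [-3.141, 0.012, 2.998]
force: [0.9, -0.4, -0.9]
width: 29.8
```

Run:
```python
from fit import *
s=get_image("side");t=get_image("top"); print(read_state()['eef_pos'],read_state()['tool_rot'],read_state()['clock'])
cv2.imwrite("pics/t3.png",t[:,:,::-1]);cv2.imwrite("pics/s3.png",s[:,:,::-1])
fit("t3","top",(526,-122.5),107,True);fit("s3","side",(526,-122.5),107,False)
T=lambda L:(np.array(L)+.5)/6-.5+[200,155]
# grip: blue blob over the initial top picture
for n,f in(("top","top0"),("side","side0")):
    im=cv2.imread(f"pics/{f}.png").astype(int); m=(im[:,:,0]-im[:,:,2]>60); k=px(n,[459,79,110])[0].astype(int)
    w=np.zeros_like(m); w[k[1]-10:k[1]+11,k[0]-10:k[0]+11]=1; yx=np.argwhere(m&w); u=yx[:,::-1].mean(0); print(n,u,at_z(n,[u],114).round(1),at_z(n,[u],100).round(1))
```

```text
[ 432.25962813 -107.65917717  192.51724525] [-3.14103603  0.00328828  2.99793438] 12.75
t3 th 105.2 p [ 524.4 -123.4    1.8   11.8   -0.    18.1   21.    34.2  100.8   90.2] cost 76.4
  profile [np.float64(241.0), np.float64(165.0), np.float64(106.0), np.float64(76.0), np.float64(97.0), np.float64(156.0), np.float64(232.0)]
s3 th 106.4 p [ 525.6 -121.9    1.9   10.8   -0.    18.8   22.7   31.9   99.8   90.6] cost 88.2
  profile [np.float64(359.0), np.float64(217.0), np.float64(122.0), np.float64(88.0), np.float64(139.0), np.float64(236.0), np.float64(365.0)]
top [229.15384615 217.19230769] [[457.2  75.4 114. ]] [[457.2  76.5 100. ]]
side [215. 173.] [[457.3  75.5 114. ]] [[460.9  91.  100. ]]
```

Label now at about 107°. Now the shutter: close the fingers, go behind the grip (scanner −y side) and descend.

Call:
{"op": "apply_moves", "data": {
  "increments": [
    {"tx":0.012,"ty":0.035,"tz":0,"rx":0,"ry":0,"rz":1,"claw":0},
    {"tx":0.024,"ty":0.075,"tz":0,"rx":0,"ry":0,"rz":2,"claw":0},
    {"tx":0.036,"ty":0.115,"tz":0,"rx":0,"ry":0,"rz":3,"claw":0},
    {"tx":0.048,"ty":0.155,"tz":0,"rx":0,"ry":0,"rz":4,"claw":0},
    {"tx":0.059,"ty":0.185,"tz":0,"rx":0,"ry":0,"rz":5,"claw":0},
    {"tx":0.059,"ty":0.195,"tz":0,"rx":0,"ry":0,"rz":5.04,"claw":0},
    {"tx":0.059,"ty":0.195,"tz":-0.03,"rx":0,"ry":0,"rz":5.04,"claw":0},
    {"tx":0.059,"ty":0.195,"tz":-0.06,"rx":0,"ry":0,"rz":5.04,"claw":0},
    {"tx":0.059,"ty":0.195,"tz":-0.08,"rx":0,"ry":0,"rz":5.04,"claw":0},
    {"tx":0.059,"ty":0.195,"tz":-0.09,"rx":0,"ry":0,"rz":5.04,"claw":0},
    {"tx":0.059,"ty":0.195,"tz":-0.095,"rx":0,"ry":0,"rz":5.04,"claw":0},
    {"tx":0.059,"ty":0.195,"tz":-0.095,"rx":0,"ry":0,"rz":5.04,"claw":0}
  ]
}}

```text
clock: 13.95
eef_pos: [490.1, 87.5, 95.8]
tool_rot: [-3.142, -0.001, -2.845]
force: [-0.1, 0.6, -0.2]
width: -0.1
```

Run:
```python
from h import *
s=get_image("side"); r=read_state(); print(r['eef_pos'],r['tool_rot'],r['force'],r['clock'])
cv2.imwrite("pics/s4.png",crop(s,180,130,120,90,6))
```

```text
[490.61809049  87.64506576  96.47313815] [-3.14150889e+00  2.01081612e-05 -2.84516634e+00] [-0.07824128 -0.0967957  -0.61045447] 14.0
```

View pics/s4.png

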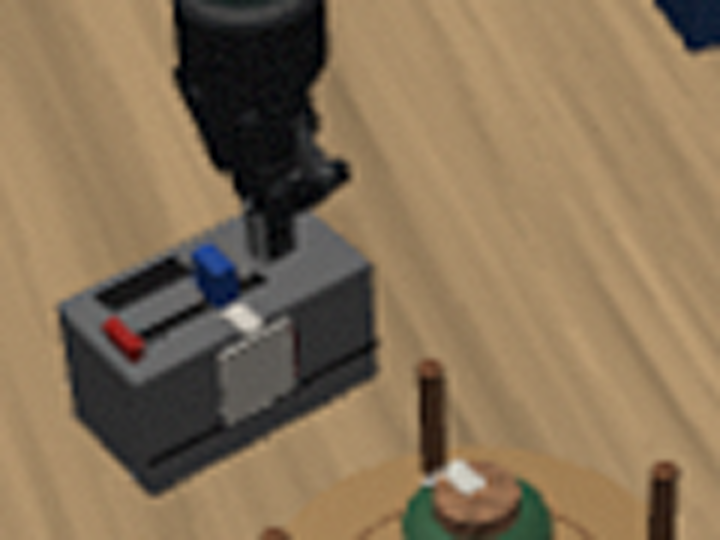

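Fingers are just behind the blue grip (215,270) on the slot line, with the red stop at (125,338). Now I push along the slot.

Call:
{"op": "apply_moves", "data": {
  "increments": [
    {"tx":-0.0048,"ty":-0.0015,"tz":0,"rx":0,"ry":0,"rz":0,"claw":0},
    {"tx":-0.0096,"ty":-0.0029,"tz":0,"rx":0,"ry":0,"rz":0,"claw":0},
    {"tx":-0.0134,"ty":-0.0041,"tz":0,"rx":0,"ry":0,"rz":0,"claw":0},
    {"tx":-0.0172,"ty":-0.0053,"tz":0,"rx":0,"ry":0,"rz":0,"claw":0},
    {"tx":-0.021,"ty":-0.0065,"tz":0,"rx":0,"ry":0,"rz":0,"claw":0},
    {"tx":-0.0249,"ty":-0.0076,"tz":0,"rx":0,"ry":0,"rz":0,"claw":0},
    {"tx":-0.0287,"ty":-0.0088,"tz":0,"rx":0,"ry":0,"rz":0,"claw":0},
    {"tx":-0.0325,"ty":-0.01,"tz":0,"rx":0,"ry":0,"rz":0,"claw":0},
    {"tx":-0.0363,"ty":-0.0112,"tz":0,"rx":0,"ry":0,"rz":0,"claw":0},
    {"tx":-0.0402,"ty":-0.0123,"tz":0,"rx":0,"ry":0,"rz":0,"claw":0},
    {"tx":-0.044,"ty":-0.0135,"tz":0,"rx":0,"ry":0,"rz":0,"claw":0},
    {"tx":-0.0478,"ty":-0.0147,"tz":0,"rx":0,"ry":0,"rz":0,"claw":0}
  ]
}}

```text
clock: 15.2
eef_pos: [442.4, 73.2, 96.3]
tool_rot: [3.141, 0.0, -2.845]
force: [2.1, 1.1, 1.8]
width: -0.1
```

Call:
{"op": "apply_moves", "data": {
  "increments": [
    {"tx":-0.0019,"ty":-0.0006,"tz":0,"rx":0,"ry":0,"rz":0,"claw":0},
    {"tx":-0.0038,"ty":-0.0012,"tz":0,"rx":0,"ry":0,"rz":0,"claw":0},
    {"tx":-0.0057,"ty":-0.0018,"tz":0,"rx":0,"ry":0,"rz":0,"claw":0},
    {"tx":-0.0076,"ty":-0.0024,"tz":0,"rx":0,"ry":0,"rz":0,"claw":0},
    {"tx":-0.0096,"ty":-0.0029,"tz":0,"rx":0,"ry":0,"rz":0,"claw":0},
    {"tx":-0.0115,"ty":-0.0035,"tz":0,"rx":0,"ry":0,"rz":0,"claw":0}
  ]
}}

```text
clock: 15.8
eef_pos: [431.1, 69.7, 96.3]
tool_rot: [3.141, 0.0, -2.845]
force: [2.8, 2.6, 0.8]
width: -0.3
```

Call:
{"op": "apply_moves", "data": {
  "increments": [
    {"tx":-0.001,"ty":-0.0003,"tz":0,"rx":0,"ry":0,"rz":0,"claw":0},
    {"tx":-0.0019,"ty":-0.0006,"tz":0,"rx":0,"ry":0,"rz":0,"claw":0}
  ]
}}

```text
clock: 16.0
eef_pos: [431.1, 69.7, 96.4]
tool_rot: [3.141, 0.004, -2.845]
force: [7.7, 2.6, -5.6]
width: 0.2
```

Call:
{"op": "apply_moves", "data": {
  "increments": [
    {"tx":-0.001,"ty":-0.0003,"tz":0,"rx":0,"ry":0,"rz":0,"claw":0},
    {"tx":-0.0019,"ty":-0.0006,"tz":0,"rx":0,"ry":0,"rz":0,"claw":0},
    {"tx":-0.0019,"ty":-0.0006,"tz":0,"rx":0,"ry":0,"rz":0,"claw":0}
  ]
}}

```text
clock: 16.3
eef_pos: [431.0, 69.7, 96.6]
tool_rot: [3.14, 0.007, -2.845]
force: [9.3, 3.1, -6.9]
width: 0.2
```

Run:
```python
from h import *
s=get_image("side"); r=read_state(); print(r['eef_pos'],r['tool_rot'],r['force'],r['clock'])
cv2.imwrite("pics/s5.png",crop(s,180,130,120,90,6))
```

```text
[431.01720231  69.69588187  96.55996782] [ 3.14042688  0.0069919  -2.84472749] [ 8.45634716  3.46427175 -6.86833723] 16.35
```

View pics/s5.png

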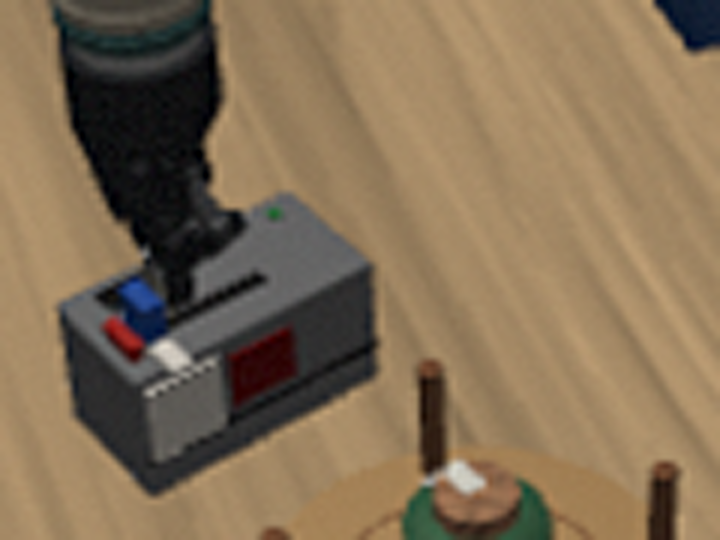

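The grip is against the red stop, the dark red window (262,365) is fully uncovered, and the push stalled at about 9 N. Backing off and retreating.

Call:
{"op": "apply_moves", "data": {
  "increments": [
    {"tx":0.004,"ty":0.0012,"tz":0,"rx":0,"ry":0,"rz":0,"claw":0},
    {"tx":0.012,"ty":0.0037,"tz":0,"rx":0,"ry":0,"rz":0,"claw":0},
    {"tx":0.015,"ty":0.0046,"tz":0,"rx":0,"ry":0,"rz":0,"claw":0},
    {"tx":0.015,"ty":0.0046,"tz":0.03,"rx":0,"ry":0,"rz":0,"claw":0},
    {"tx":0.015,"ty":0.0046,"tz":0.07,"rx":0,"ry":0,"rz":0,"claw":0},
    {"tx":0.015,"ty":0.03,"tz":0.11,"rx":0,"ry":0,"rz":0,"claw":0},
    {"tx":0.015,"ty":0.07,"tz":0.13,"rx":0,"ry":0,"rz":0,"claw":0},
    {"tx":0.015,"ty":0.11,"tz":0.14,"rx":0,"ry":0,"rz":0,"claw":0},
    {"tx":0.015,"ty":0.15,"tz":0.14,"rx":0,"ry":0,"rz":0,"claw":0},
    {"tx":0.015,"ty":0.18,"tz":0.14,"rx":0,"ry":0,"rz":0,"claw":0},
    {"tx":0.015,"ty":0.2,"tz":0.14,"rx":0,"ry":0,"rz":0,"claw":0},
    {"tx":0.015,"ty":0.2,"tz":0.14,"rx":0,"ry":0,"rz":0,"claw":0}
  ]
}}

```text
clock: 17.55
eef_pos: [441.2, 271.4, 236.1]
tool_rot: [3.14, -0.001, -2.84]
force: [0.1, 0.3, 0.8]
width: -0.2
```

Run:
```python
from fit import *
s=get_image("side");t=get_image("top"); r=read_state(); print(r['eef_pos'],r['clock'])
cv2.imwrite("pics/t6.png",t[:,:,::-1]);cv2.imwrite("pics/s6.png",s[:,:,::-1])
fit("t6","top",(526,-122.5),107,True);fit("s6","side",(526,-122.5),107,False)
cv2.imwrite("pics/m6.png",np.hstack([crop(t,200,155,130,95,3),crop(s,180,155,130,95,3)]))
```

```text
[441.79059287 267.43172549 235.79628932] 17.65
t6 th 105.2 p [ 524.3 -123.1    1.8   11.9   -0.    18.2   21.6   33.7  101.4   90.8] cost 75.9
  profile [np.float64(241.0), np.float64(170.0), np.float64(110.0), np.float64(76.0), np.float64(94.0), np.float64(154.0), np.float64(225.0)]
s6 th 105.9 p [ 525.7 -122.3    1.8   11.3   -0.    19.    23.6   32.   102.5   92.1] cost 76.3
  profile [np.float64(351.0), np.float64(217.0), np.float64(113.0), np.float64(76.0), np.float64(111.0), np.float64(205.0), np.float64(344.0)]
```

View pics/m6.png

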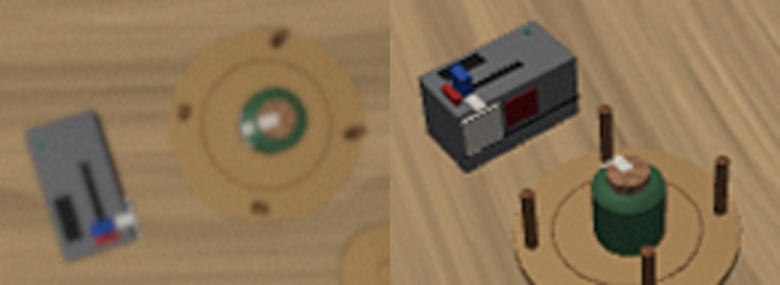

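Window uncovered, jar near the disc centre, label stripe pointing at the window. Handing in.

```bash
python3 -c "
from cell import *
print(finish_job())"
```

```text
the job is handed in; nothing more can be done
None
```

The job is done and handed in at about 17.7 s, well under the 64 s limit; the hand-in gives no verdict.

- **Turntable:** I turned it by one peg, about 170° counter-clockwise. The camera fit then showed the label about 4° too far round, so I gripped the same peg again and turned it back 4°. The jar was never touched.
- **Shutter:** Only after that, I pushed the blue grip along with closed fingers until it stalled against the red stop at about 9 N. I then backed off and retreated.

**Last checks:**
- **Label:** The final fits put it at 105.2° (top camera) and 105.9° (side camera), against a target of about 107°. The earlier fits carried forward gave 106–109°, so the two disagree by a few degrees. I judge it square to within about 2°.
- **Window and jar:** The pictures show the window uncovered and the grip at the stop. The jar stands about 3 mm from the turntable axis.
- **Other objects:** I did not run a separate before-and-after check on them. No move went near them, and the forces reported after each move stayed around 10 N or less.

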